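Ruler away, case snapped shut

ROBOT

A 6-joint arm with a two-finger parallel gripper is mounted at the origin on the work surface. World frame = base frame: x ahead of the robot, y to its left, z up, the work surface at z = 0. Lengths are in m, angles in degrees, forces in N, time in s.
With the tool pointing down it reaches from about 0.3 to 0.875 m from the base axis. Payload 4.2 kg.
Tool frame: the origin (TCP) lies at the very end of the fingers, on their centre line; the grasp point (between the pads) lies behind it (manip.hold_point_z is the z of the grasp point in the tool frame, in m); z points along the fingers, y is the line along which they close (so a half turn about z gives the same grasp; the last joint's range is limited). The gripper opens to 85 mm and grips with 20 to 120 N. Pads are 22 mm wide; open, the fingers measure 114 mm over their backs; the gripper's body (76 mm by 85 mm) begins 54 mm behind the grasp point. The pads swing forward as they close: fully open they stand 13 mm farther back than shut.
Start: joints at [65.546, 18.312, 89.639, -0, 72.044, -1.146], TCP at [0.228, 0.528, 0.231] pointing down, gripper open.
Joint ranges: [-177.97, 177.97], [-48.28, 115.42], [12.27, 149.76], [-77.06, 257.06], [2.81, 150.46], [-146.56, 146.56]. Speed limits (degrees/s): [147.25, 147.25, 180, 180, 180, 180].

INTERFACE

Orientations are given as [roll, pitch, yaw] about the fixed x, y, z axes, in that order (R = Rz(yaw) Ry(pitch) Rx(roll)).
In Python, from bench import manip gives the robot as it stands.
- The arm moves only by the shell command python3 -m pendant 'ROWS' [FORCE]. ROWS is JSON, a list of rows, each a list of 5 numbers: the opening, from 0 (shut) to 1 (fully open), then the shift along the tool's x, y, z in mm, then the turn about the tool's z in degrees. A call has 1 to 10 rows; each row is the pose to reach, as a shift and turn from the pose commanded when the call began, along the tool's axes at that moment; what a row does not reach only later rows make up. A row lasts 1/12 s, in which the tool goes at most 41.7 mm and 7.16 degrees, less where a joint would pass 70% of its speed; a pose out of reach is approached as far as the arm can. A call with a gripper value outside its range is refused whole. The fingers move at their own pace and stop on an object; FORCE is the grip in N (left out, the last holds). Time passes only in rows, so rows that repeat a pose let the fingers close. It gives the time, the measured TCP pose, the force, the opening and the grip force at its end, in the units of the state.
- manip.get_obs(): the state, without advancing time (a new reading comes with each control period).
- manip.read_camera(name): name is "side" or "top"; returns a dict with "image" (384x512x3 uint8, red, green, blue), "z_map" (384x512 float32, m along the optical axis (not along the pixel's ray), 0 where there is no reading), "camera_matrix" (3x3 intrinsics, pixels), "R" (3x3) and "t" (3): a world point X has camera coordinates R X + t. Camera axes: x right, y down, z forward; pixel columns grow to the right and rows downward; lengths in m; the calibration is good to about 2 mm. A picture is of the moment at which its call begins.
- manip.job_done(): hands the job in; it is judged then, once.
Trained networks look in a picture, given as the dict that the camera call returned (one of the last four; its "shot" number tells which), for a name from the list of things; names that differ only in an ending like _2 or _b are one class to them, and where a whole thing is asked for, a point or a joint stands for the part that bears it (a point fixed in the world has none). Each returns a list of dicts, best first, with "p" (0 to 1); they miss things now and then, are a little off and sometimes report something else, mostly with a low value. They report only what shows in the picture. A call takes as long as a camera call. They do not tell look-alikes from the thing itself.
- manip.recognise(picture, target): "bbox" ([left, top, right, bottom] in pixels, round what is visible of it).
- manip.spot_point(picture, target): "pixel" ([column, row] in pixels: a listed point, or the origin of a listed thing).
The state is a dict: "clock": time; "joints": joint angles; "qd": joint speeds; "tau": joint torques, N m; "tool_pos": TCP position; "tcp_rot": TCP orientation; "contact_force": force on the tool from outside, world axes, zero at the start; "torque": the same for the moment, N m; "finger_gap": opening from 0.0 (shut) to 1.0 (fully open); "gripper_force": force on a finger pad.
Only numpy, scipy, OpenCV 4.12 (cv2) and the standard library are available. Lean on these libraries where they do the work, as an engineer would, in place of code of your own. Each camera call takes 0.05 s, during which the arm holds its last target. There are 200 camera calls.

TASK

Put the thin yellow ruler that lies on the book away, flat, in the open stationery case. It is too thin to pick up where it lies, so first slide it well out past an edge of the book to get a grip on it. Then shut the case's lid and press it down until it snaps fully home, firmly but without slamming or forcing it, and leave the phone, the mug and the glue stick as they are.

Things in the scene. Friction and masses are not known exactly. Their poses are not given: they have to be found in the camera images.
- ruler: Thin stiff yellow ruler with black marks, 150 (its x) by 34 (its y) by 2.5 mm, about 45 g, loose. Origin: centre of its underside. It starts lying on the book, roughly along the book's x, about 10 mm inside the edge.
- ruler_a (a point): Middle of the ruler's end at its -x, on its underside, 75 mm from its origin.
- ruler_b (a point): Middle of the ruler's other end, at its +x, on its underside, 75 mm from its origin.
- book: Dark red thick hardback book, 170 (its x) by 130 (its y) by 38 mm high, lying flat, does not move. Its glossy cover is slippery: the ruler slides on it under a fingertip pressed on it with about 10 N. Origin: centre of its underside; z up. Its -x edge faces the robot.
- case: Blue open stationery case with a hinged lid, 120 (its x) by 210 (its y) by 45 mm high outside, walls and floor 4 mm thick (inside 112 by 202 by 41 mm deep), does not move. Origin: centre of its underside. The lid's hinge runs along the rim of its +x side; its -x side, with a small steel spring ball in the middle, faces the robot.
- lid (a joint): Angle of the case's pale lid, rad: 0 fully shut, 1.57 upright, stands at 1.5 to 1.85 at the start, leaning back away from the robot when over 1.57. The hinge is stiff: the lid stays where it is left and takes about 2 N at its edge to move. At about 0.08 rad a tongue under the lip meets the spring ball: the lid stops there and stays ajar by about 10 mm until it is pressed there with about 8 to 14 N; it then snaps past and rests at 0. It does not spring open again.
- lid_hinge (a point): Point on the hinge axis, in the middle of the case's +x rim, 45.5 mm above the table. The shut lid reaches from here 120 mm towards the case's -x; it is 8 mm thick (its underside is on the hinge axis) and 210 mm long along the case's y.
- lid_lip (a point): Middle of the top face of the white thumb lip on the lid's free edge, 127 mm from the hinge axis; lip 60 mm long along the case's y, sticking out 14 mm. Below it hangs the tongue, 25 mm.
- phone: Black phone lying flat, 150 (x) by 72 by 9 mm, loose. Origin: centre of its underside. To be left alone.
- mug: White mug, 80 mm across, 95 mm high, handle at its +y, loose. Origin: centre of its underside. To be left alone.
- glue: Upright glue stick, 32 mm across, 95 mm high, white with orange cap, loose. Origin: centre of its underside. To be left alone.
Not all that is in view belongs to the job. Leave any turquoise look-alike of the ruler alone. Leave any green look-alike of the case alone.

How it is judged (in metres and radians):
On the way, in this order (a step that is already met when the one before it is completed fails the run):
1. the ruler, still lying flat on the book, sticks out at least 25 mm past an edge of the book ((x of any of ruler_a, ruler_b in the frame of book above 0.11 m or x of any of ruler_a, ruler_b in the frame of book below -0.11 m or y of any of ruler_a, ruler_b in the frame of book above 0.09 m or y of any of ruler_a, ruler_b in the frame of book below -0.09 m) and z of ruler in the frame of book between 0.035 and 0.042 m and angle between ruler's own z axis and vertical below 0.06 rad and horizontal distance between ruler and book below 0.12 m), for 0.1 s.
2. the ruler lies flat on the floor of the case, let go, the lid still open (z of ruler in the frame of case between 0 and 0.009 m and horizontal distance between ruler and case below 0.06 m and angle between ruler's own z axis and vertical below 0.08 rad and contact force between the fingers and ruler below 0.3 N and value of joint lid above 0.8 rad), for 0.2 s.
At the end, for the whole second after the job is handed in: The lid is snapped fully shut (joint under 0.025 rad) and the ruler lies at rest flat on the floor of the case (its underside less than 9 mm above the case's underside, tilted less than 0.08 rad) (value of joint lid below 0.025 rad and z of ruler in the frame of case between 0 and 0.009 m and horizontal distance between ruler and case below 0.06 m and angle between ruler's own z axis and vertical below 0.08 rad and linear speed of ruler below 0.02 m/s); the robot touches nothing.
It fails at once if the lid is slammed or forced: pushed with more than 60 N (contact force between any of the fingers, the arm and lid above 60 N).
It fails at once if the phone is moved by more than 30 mm (distance of phone from where it was at the start of the episode above 0.03 m).
It fails at once if the mug is moved by more than 30 mm or tipped (distance of mug from where it was at the start of the episode above 0.03 m or angle between mug's own z axis and vertical above 0.4 rad).
It fails at once if the glue stick is moved by more than 30 mm or tipped (distance of glue from where it was at the start of the episode above 0.03 m or angle between glue's own z axis and vertical above 0.4 rad).
It also fails if it takes over 69 s, if anything falls off the work surface, if the arm or the gripper's body presses on something with over 40 N, if the wrist force passes 120 N, or if a joint passes its speed limit or range.

## Working session

There is one attempt and no reset: what is moved stays moved. The work goes in short steps, Python scripts to look and compute and a shell command to move; the robot and the scene stay as the last step left them, time stands still between calls to the robot, and variables do not carry over. Pictures are saved under pics/ and viewed, at most 10 in all, crops included, and the job is handed in when it is done.

```bash
mkdir -p pics; ls; cat > h.py <<'E'
import numpy as np, cv2
from bench import manip
def unproj(c,px,depth=None):
    K,R,t=c["camera_matrix"],np.array(c["R"]),np.array(c["t"])
    u,v=int(round(px[0])),int(round(px[1]))
    d=c["z_map"][v,u] if depth is None else depth
    p=np.linalg.inv(K)@np.array([px[0],px[1],1])*d
    return R.T@(p-t)
def cloud(c):
    K,R,t=c["camera_matrix"],np.array(c["R"]),np.array(c["t"])
    h,w=c["z_map"].shape
    u,v=np.meshgrid(np.arange(w),np.arange(h))
    p=np.stack([u,v,np.ones_like(u)],-1)@np.linalg.inv(K).T*c["z_map"][...,None]
    return (p-t)@R
def save(c,n,box=None,s=1):
    im=c["image"][...,::-1]
    if box: im=im[box[1]:box[3],box[0]:box[2]]
    if s!=1: im=cv2.resize(im,None,fx=s,fy=s,interpolation=cv2.INTER_CUBIC)
    cv2.imwrite("pics/"+n,im)
E
python3 - <<'E'
from h import *
print(manip.hold_point_z, manip.get_obs())
for n in("top","side"):
    c=manip.read_camera(n); save(c,n+"0.png")
    print(n,np.round(-np.array(c["R"]).T@c["t"],3))
    for k in("ruler","book","case","lid","phone","mug","glue"):
        print(k,[(round(r["p"],2),np.round(r["bbox"]).tolist()) for r in manip.recognise(c,k)])
    for k in("ruler","ruler_a","ruler_b","book","case","lid_hinge","lid_lip"):
        print(k,[(round(r["p"],2),np.round(r["pixel"],1).tolist(),np.round(unproj(c,r["pixel"]),3).tolist()) for r in manip.spot_point(c,k)])
E
```

```text
pics
-0.0187 {'clock': 0.0, 'joints': array([ 6.55457982e+01,  1.83495712e+01,  8.97078741e+01,  2.34168002e-04,
        7.20421467e+01, -1.14684592e+00]), 'qd': array([-0.01920903,  0.10223339,  0.00618714, -0.08406413,  0.07913424,
        0.00717828]), 'tau': array([ 1.49043597e-03, -4.15526533e+01, -2.34163535e+01,  2.24240630e-04,
        8.15824082e-03, -2.09693916e-06]), 'tool_pos': array([0.22731386, 0.52763623, 0.23049305]), 'tcp_rot': array([-1.79900432e+02, -2.21591327e-03,  1.56692570e+02]), 'contact_force': array([1.14545646, 0.89336123, 0.14079591]), 'torque': array([ 0.06033698,  0.04048963, -0.00330361]), 'gripper_force': 0.0, 'finger_gap': 0.9971404871046364}
top [0.322 0.095 1.113]
ruler [(0.77, [113.0, 148.0, 143.0, 201.0]), (0.69, [185.0, 144.0, 204.0, 204.0])]
book [(0.55, [173.0, 139.0, 236.0, 214.0])]
case [(0.7, [351.0, 115.0, 466.0, 201.0]), (0.6, [334.0, 238.0, 435.0, 318.0])]
lid [(0.77, [363.0, 119.0, 468.0, 151.0]), (0.31, [172.0, 138.0, 239.0, 213.0])]
phone [(0.73, [280.0, 134.0, 316.0, 194.0])]
mug [(0.92, [285.0, 77.0, 330.0, 121.0]), (0.22, [186.0, 1
[... 2527 characters left out ...]
ruler_b [(0.92, [236.9, 158.8], [0.467, 0.26, 0.04]), (0.86, [230.1, 132.6], [0.477, 0.471, 0.003]), (0.84, [288.1, 148.4], [0.624, 0.291, 0.035]), (0.83, [262.0, 157.7], [0.537, 0.251, 0.04]), (0.51, [275.7, 138.1], [0.618, 0.413, -0.002]), (0.49, [251.7, 132.3], [0.548, 0.465, -0.001])]
book [(0.86, [264.1, 168.6], [0.532, 0.201, 0.038])]
case [(0.8, [177.0, 325.8], [0.288, -0.231, 0.054]), (0.68, [322.8, 324.3], [0.544, -0.25, 0.002])]
lid_hinge [(0.91, [367.2, 302.8], [0.608, -0.269, 0.078]), (0.82, [207.3, 316.8], [0.339, -0.222, 0.05]), (0.45, [263.1, 170.8], [0.528, 0.192, 0.038])]
lid_lip [(0.88, [382.8, 261.2], [0.617, -0.263, 0.178]), (0.62, [135.6, 303.0], [0.218, -0.171, 0.054])]
```

View pics/top0.png

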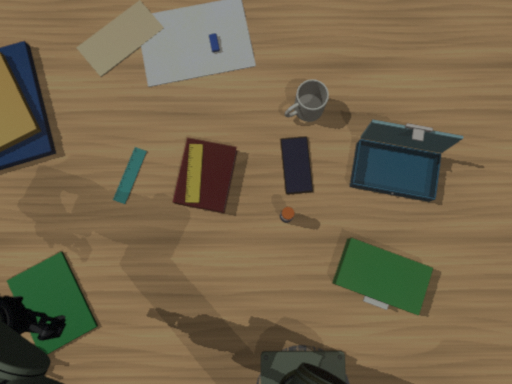

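View pics/side0.png

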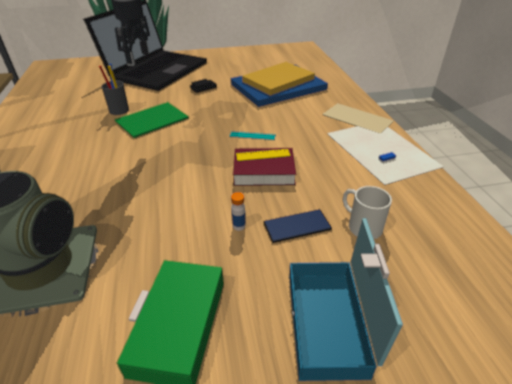

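```bash
python3 - <<'E'
from h import *
for n in("top","side"):
    c=manip.read_camera(n); P=cloud(c); im=c["image"]; hsv=cv2.cvtColor(im,cv2.COLOR_RGB2HSV).astype(int); H,S,V=hsv[...,0],hsv[...,1],hsv[...,2]
    X,Y,Z=P[...,0],P[...,1],P[...,2]
    if n=="top": save(c,"crop.png",(90,120,480,330),2)
    def rect(name,m):
        m=m&(c["z_map"]>0)
        if m.sum()<20: print(n,name,m.sum()); return
        q=P[m]; (cx,cy),(w,h),a=cv2.minAreaRect(q[:,:2].astype(np.float32))
        print(n,name,m.sum(),"rect",np.round([cx,cy,w,h],3),round(a,1),"zmed",np.round(np.percentile(q[:,2],[5,50,95]),4))
    region=(X>.43)&(X<.65)&(Y>.15)&(Y<.36)
    rect("ruler",region&(Z>.025)&(H>18)&(H<36)&(S>100))
    rect("booktop",region&(Z>.033)&(Z<.046))
    rect("bookred",region&(Z>.033)&(Z<.046)&((H<10)|(H>165))&(S>80))
    cr=(X>.45)&(X<.75)&(Y>-.42)&(Y<-.08)
    rect("casefloor",cr&(Z>-.004)&(Z<.010)&(H>100)&(H<128)&(S>90))
    rect("caserim",cr&(Z>.04)&(Z<.049)&(H>95)&(H<130)&(S>90))
    rect("high",cr&(Z>.055))
    rect("top",cr&(Z>.14))
E
```

```text
top ruler 847 rect [0.542 0.271 0.037 0.151] 87.5 zmed [0.0361 0.0398 0.0431]
top booktop 3338 rect [0.539 0.245 0.13  0.17 ] 78.8 zmed [0.0345 0.038  0.0418]
top bookred 2325 rect [0.538 0.244 0.129 0.169] 78.8 zmed [0.0342 0.0374 0.0408]
top casefloor 354 rect [ 0.554 -0.247  0.197  0.105] 78.8 zmed [-0.0001  0.0031  0.0064]
top caserim 294 rect [ 0.549 -0.24   0.209  0.119] 79.2 zmed [0.0405 0.0436 0.0468]
top high 1828 rect [ 0.605 -0.252  0.21   0.034] 79.2 zmed [0.0624 0.129  0.1759]
top top 773 rect [ 0.605 -0.252  0.21   0.034] 79.2 zmed [0.1435 0.1636 0.1784]
side ruler 420 rect [0.544 0.271 0.046 0.153] 87.4 zmed [0.0365 0.0393 0.0413]
side booktop 1671 rect [0.539 0.241 0.137 0.17 ] 78.8 zmed [0.0352 0.0373 0.0402]
side bookred 1081 rect [0.54  0.242 0.137 0.168] 78.8 zmed [0.0353 0.037  0.0387]
side casefloor 0
side caserim 831 rect [ 0.549 -0.246  0.209  0.119] 78.9 zmed [0.0407 0.0439 0.0458]
side high 3662 rect [ 0.604 -0.256  0.21   0.033] 79.4 zmed [0.063  0.1278 0.1755]
side top 1513 rect [ 0.604 -0.256  0.21   0.033] 79.4 zmed [0.1429 0.1641 0.1785]
```

View pics/crop.png

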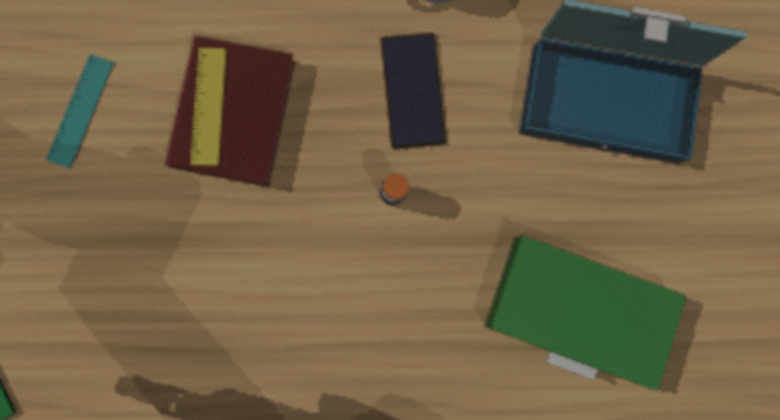

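Candidates for the ruler: yellow on the book at (194,172), turquoise look-alike at (130,175). Candidates for the case: blue and open at (397,165), green and shut at (385,275). The crop confirms my choice of the yellow ruler on the dark red book and the blue open case. Both views agree within about 4 mm, and the heights fit (book 38 mm, rim about 45 mm).

```bash
cat >> h.py <<'E'
def go(x,y,z,yaw):
    "shift/turn in tool axes from the measured pose"
    o=manip.get_obs(); p=o["tool_pos"]; a=np.radians(o["tcp_rot"][2]); d=np.array([x,y,z])-p
    X=np.array([np.cos(a),np.sin(a)]);Y=np.array([np.sin(a),-np.cos(a)])
    print("t",round(o["clock"],2),"tcp",np.round(p,4),np.round(o["tcp_rot"],1),"F",np.round(o["contact_force"],1),"gap",round(o["finger_gap"],3),"| shift",np.round(1000*np.array([d[:2]@X,d[:2]@Y,-d[2]]),1),"turn",round((o["tcp_rot"][2]-yaw+180)%360-180,1))
E
python3 -c "
from h import *
go(.568,.270,.10,177.5)"
```

```text
t 1.6 tcp [0.2275 0.5281 0.2314] [180.   -0.  156.7] F [-0.1 -0.2  0. ] gap 1.001 | shift [-414.8 -102.3  131.4] turn -20.8
```

```bash
python3 -m pendant '[[0,-30,-8,0,-2],[0,-65,-16,10,-5],[0,-100,-25,20,-8],[0,-135,-33,30,-11],[0,-170,-42,40,-14],[0,-205,-50,50,-17],[0,-240,-59,60,-19],[0,-275,-68,65,-20.8],[0,-300,-75,70,-20.8],[0,-300,-75,70,-20.8]]' 40
python3 -c "
from h import *
go(.568,.270,.07,177.5)"
```

```text
clock: 2.43
tool_pos: [0.4766, 0.3372, 0.1601]
tcp_rot: [-179.9, 0.0, 177.2]
contact_force: [0.3, -0.0, 0.8]
finger_gap: 0.001
gripper_force: 0.0
t 2.43 tcp [0.4766 0.3372 0.1601] [-179.9    0.   177.2] F [ 0.3 -0.   0.8] gap 0.001 | shift [-94.6 -62.7  90.1] turn -0.3
```

```bash
python3 -m pendant '[[0,-30,-20,20,0],[0,-60,-40,45,0],[0,-95,-62,70,0],[0,-95,-62,85,0],[0,-95,-62,100,0],[0,-95,-62,105,0],[0,-95,-62,110,0],[0,-95,-62,113,0],[0,-95,-62,113,0],[0,-95,-62,113,0]]'
python3 -c "
from h import *
go(.568,.270,.041,177.5)"
```

```text
clock: 3.27
tool_pos: [0.5657, 0.2752, 0.0493]
tcp_rot: [180.0, 0.1, 177.5]
contact_force: [-0.5, 0.1, -0.3]
finger_gap: -0.0
gripper_force: 0.0
t 3.27 tcp [0.5657 0.2752 0.0493] [1.800e+02 1.000e-01 1.775e+02] F [-0.5  0.1 -0.3] gap -0.0 | shift [-2.6 -5.1  8.3] turn 0.0
```

```bash
python3 -m pendant '[[0,-2,-5,3,0],[0,-2,-5,6,0],[0,-2,-5,7,0],[0,-2,-5,8,0],[0,-2,-5,8,0],[0,-2,-5,8,0]]'; python3 -m pendant '[[0,0,0,1,0],[0,0,0,1,0],[0,0,0,1,0]]'
```

```text
clock: 3.77
tool_pos: [0.5674, 0.2693, 0.0406]
tcp_rot: [180.0, 0.0, 177.5]
contact_force: [-0.9, -1.4, 3.0]
finger_gap: -0.001
gripper_force: 1.2
clock: 4.02
tool_pos: [0.5674, 0.2693, 0.0406]
tcp_rot: [180.0, 0.0, 177.5]
contact_force: [-2.5, -1.5, 7.8]
finger_gap: 0.001
gripper_force: 3.9
```

```bash
python3 -m pendant '[[0,0,0,1,0],[0,0,0,1,0],[0,0,0,1,0]]'
```

```text
clock: 4.27
tool_pos: [0.5674, 0.2693, 0.0405]
tcp_rot: [180.0, 0.0, 177.5]
contact_force: [-3.8, -2.0, 13.6]
finger_gap: -0.002
gripper_force: 6.5
```

```bash
python3 -m pendant '[[0,2,0,0,0],[0,5,0,0,0],[0,8,0,0,0],[0,11,0,0,0],[0,14,0,0,0],[0,17,0,0,0],[0,20,0,0,0],[0,20,0,0,0]]'; python3 - <<'E'
from h import *
c=manip.read_camera("side"); P=cloud(c); hsv=cv2.cvtColor(c["image"],cv2.COLOR_RGB2HSV)
m=(hsv[...,0]>18)&(hsv[...,0]<36)&(hsv[...,1]>100)&(P[...,2]>.025)&(P[...,2]<.06)&(P[...,0]>.35)&(P[...,0]<.66)&(P[...,1]>.15)&(P[...,1]<.36)
q=P[m];print(m.sum(),q.min(0),q.max(0),cv2.minAreaRect(q[:,:2].astype(np.float32)))
E
```

```text
clock: 4.93
tool_pos: [0.5503, 0.2713, 0.0406]
tcp_rot: [179.8, 0.4, 177.5]
contact_force: [2.4, -0.6, 7.6]
finger_gap: -0.0
gripper_force: 3.7
388 [0.4505467  0.24839454 0.03434469] [0.60347935 0.29703471 0.0509849 ] ((0.5267983675003052, 0.27308976650238037), (0.04814014211297035, 0.1527543067932129), 83.91128540039062)
```

```bash
python3 -m pendant '[[0,2,0,0.7,0],[0,5,0,0.7,0],[0,8,0,0.7,0],[0,11,0,0.7,0],[0,14,0,0.7,0],[0,17,0,0.7,0],[0,20,0,0.7,0],[0,23,0,0.7,0],[0,25,0,0.7,0]]'; python3 -m pendant '[[0,3,0,0.3,0],[0,6,0,0.3,0],[0,9,0,0.3,0],[0,12,0,0.3,0],[0,15,0,0.3,0],[0,18,0,0.3,0],[0,20,0,0.3,0],[0,20,0,0.3,0],[0,20,0,0.3,0]]';cat > r.py <<'E'
from h import *
import sys
zmin,zmax=map(float,sys.argv[1:3])
for n in("top","side"):
    c=manip.read_camera(n); P=cloud(c); hsv=cv2.cvtColor(c["image"],cv2.COLOR_RGB2HSV)
    m=(hsv[...,0]>18)&(hsv[...,0]<36)&(hsv[...,1]>100)&(P[...,2]>zmin)&(P[...,2]<zmax)&(P[...,0]>.3)&(P[...,0]<.7)&(abs(P[...,1])<.4)
    k,l,st,_=cv2.connectedComponentsWithStats(m.astype(np.uint8)); 
    if k<2: print(n,"none"); continue
    m=l==1+np.argmax(st[1:,4]); q=P[m];print(n,m.sum(),q.min(0).round(3),q.max(0).round(3),cv2.minAreaRect(q[:,:2].astype(np.float32)))
E
python3 r.py .025 .06
```

```text
clock: 5.73
tool_pos: [0.527, 0.273, 0.0406]
tcp_rot: [179.7, 0.6, 177.5]
contact_force: [5.8, -0.8, 9.3]
finger_gap: 0.002
gripper_force: 4.4
clock: 6.48
tool_pos: [0.5073, 0.2741, 0.0405]
tcp_rot: [179.7, 0.7, 177.5]
contact_force: [4.8, -0.4, 10.9]
finger_gap: 0.002
gripper_force: 5.5
top 1 [ 0.377 -0.118  0.053] [ 0.377 -0.118  0.053] ((0.3771718144416809, -0.11843433231115341), (0.0, 0.0), 0.0)
side 387 [0.407 0.251 0.035] [0.56  0.299 0.052] ((0.48350733518600464, 0.27662137150764465), (0.046128708869218826, 0.1522625982761383), 87.06685638427734)
```

```bash
python3 -m pendant '[[0,0,0,-5,0],[0,0,0,-20,0],[0,0,0,-50,0],[0.62,20,0,-80,0],[0.62,50,0,-80,0],[0.62,75,0,-80,0],[0.62,75,0,-80,0],[0.62,75,0,-80,0],[0.62,75,0,-80,0]]' 40
python3 r.py .025 .06
python3 - <<'E'
from h import *
go(.431,.275,.030,177.5); c=manip.read_camera("side"); save(c,"s1.png",(180,60,350,220),4)
E
```

```text
clock: 7.33
tool_pos: [0.4278, 0.2757, 0.1174]
tcp_rot: [180.0, 0.0, 177.5]
contact_force: [-0.0, -0.0, 0.4]
finger_gap: 0.625
gripper_force: 0.0
top 370 [0.461 0.255 0.032] [0.557 0.29  0.046] ((0.5093568563461304, 0.2737700939178467), (0.03436635062098503, 0.09479527175426483), 87.75110626220703)
side 413 [0.407 0.252 0.034] [0.561 0.297 0.043] ((0.4837002754211426, 0.2746587097644806), (0.044175516813993454, 0.1536833792924881), 89.04759216308594)
t 7.43 tcp [0.4283 0.2756 0.1171] [180.    0.  177.5] F [-0.5 -0.   0.3] gap 0.623 | shift [-2.7 -0.5 87.1] turn -0.0
```

View pics/s1.png

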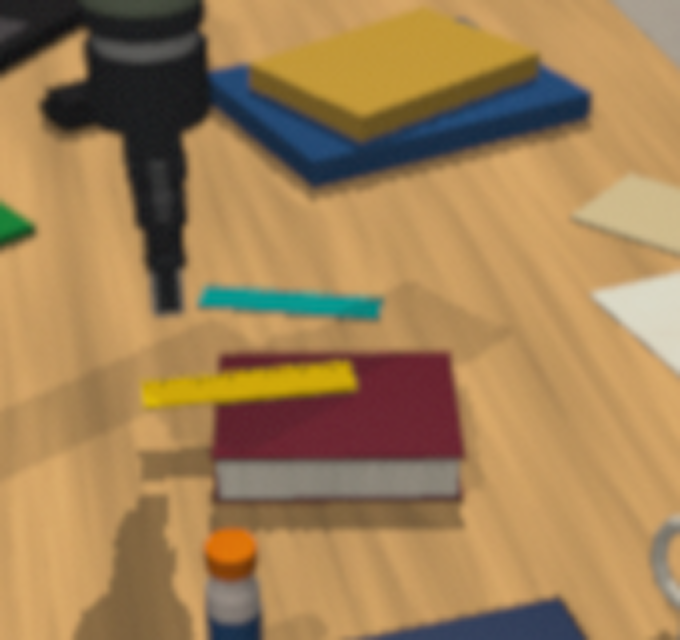

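```bash
python3 -m pendant '[[0.62,-3,0,30,0],[0.62,-3,0,55,0],[0.62,-3,0,75,0],[0.62,-3,0,85,0],[0.62,-3,0,89,0],[0.62,-3,0,89,0],[0.62,-3,0,89,0]]'; python3 -m pendant '[[0.35,0,0,0,0],[0.35,0,0,0,0],[0.25,0,0,0,0],[0.25,0,0,0,0],[0.2,0,0,0,0],[0.2,0,0,0,0],[0.2,0,0,0,0],[0.2,0,0,0,0]]' 50; python3 r.py .02 .06
```

```text
clock: 8.07
tool_pos: [0.4313, 0.2757, 0.0289]
tcp_rot: [180.0, 0.1, 177.5]
contact_force: [-0.5, 0.0, 0.4]
finger_gap: 0.618
gripper_force: 0.0
clock: 8.73
tool_pos: [0.4313, 0.2758, 0.0288]
tcp_rot: [179.9, 0.1, 177.5]
contact_force: [1.5, 1.0, 4.8]
finger_gap: 0.372
gripper_force: 49.5
top 254 [0.489 0.255 0.035] [0.556 0.29  0.047] ((0.5231181979179382, 0.2735045850276947), (0.03488074615597725, 0.06625185906887054), 87.14912414550781)
side 322 [0.441 0.25  0.034] [0.56  0.302 0.046] ((0.5009158253669739, 0.2763878405094147), (0.05122442916035652, 0.11893275380134583), 89.58084869384766)
```

```bash
python3 -m pendant '[[0.2,0,0,-3,0],[0.2,0,0,-10,0],[0.2,0,0,-25,0],[0.2,0,0,-45,0],[0.2,0,0,-70,0],[0.2,0,0,-100,0],[0.2,0,0,-130,0],[0.2,0,0,-150,0],[0.2,0,0,-160,0],[0.2,0,0,-160,0]]'; python3 - <<'E'
from h import *
for n in("top","side"):
    c=manip.read_camera(n); P=cloud(c); hsv=cv2.cvtColor(c["image"],cv2.COLOR_RGB2HSV)
    m=(hsv[...,0]>18)&(hsv[...,0]<36)&(hsv[...,1]>100)&(P[...,2]>.12)&(P[...,2]<.25)&(P[...,0]>.3)&(P[...,0]<.7)&(P[...,1]>.1)&(P[...,1]<.4)
    q=P[m]; print(n,m.sum(),q.min(0).round(3),q.max(0).round(3),cv2.minAreaRect(q[:,:2].astype(np.float32)))
    A=np.c_[q[:,:2]-q.mean(0)[:2],np.ones(len(q))]; print(q.mean(0).round(3),np.linalg.lstsq(A,q[:,2],rcond=None)[0].round(3))
save(c,"s2.png",(150,20,400,200),3)
go(.561,-.195,.19,79.1)
E
```

```text
clock: 9.67
tool_pos: [0.4309, 0.2757, 0.1903]
tcp_rot: [179.9, 0.2, 177.5]
contact_force: [1.0, -0.6, -0.6]
finger_gap: 0.374
gripper_force: 49.6
top 414 [0.407 0.256 0.195] [0.557 0.29  0.205] ((0.4816489517688751, 0.275377094745636), (0.03440773859620094, 0.15022368729114532), 87.93391418457031)
[0.519 0.271 0.2  ] [-0.003  0.009  0.2  ]
side 341 [0.406 0.25  0.194] [0.556 0.29  0.215] ((0.48094049096107483, 0.27059072256088257), (0.03928835317492485, 0.14960505068302155), 89.06047821044922)
[0.488 0.269 0.198] [-0.013 -0.014  0.198]
t 9.77 tcp [0.4295 0.2748 0.1873] [-1.799e+02 -1.000e-01  1.775e+02] F [ 0.3 -1.  -0.1] gap 0.375 | shift [-151.9 -463.6   -2.7] turn 98.4
```

View pics/s2.png

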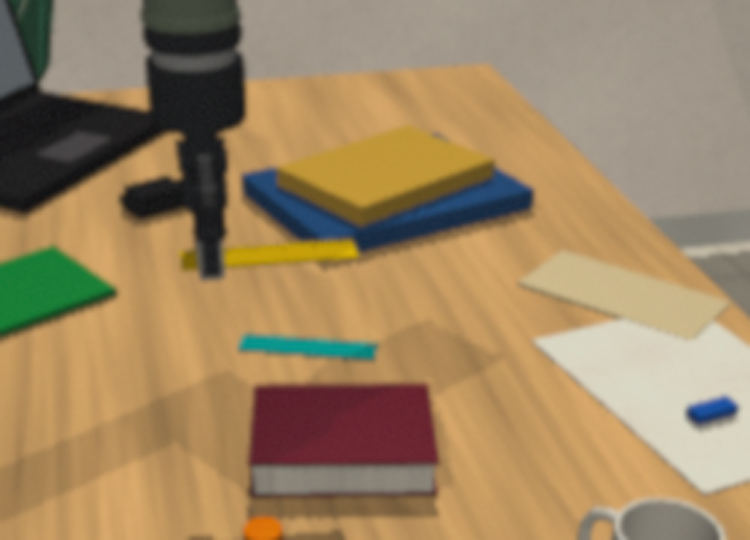

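The ruler is held level, spanning about (183–357, 255) in the crop.

```bash
python3 -m pendant '[[0.2,-5,-15,-5,4],[0.2,-14,-40,-15,10],[0.2,-24,-70,-20,17],[0.2,-34,-100,-20,24],[0.2,-44,-130,-20,31],[0.2,-54,-160,-20,38],[0.2,-64,-190,-20,45],[0.2,-72,-215,-20,50],[0.2,-76,-230,-20,52],[0.2,-76,-230,-20,52]]' ; python3 -c "
from h import *
go(.5556,-.193,.19,79.1)"
```

```text
clock: 10.6
tool_pos: [0.4957, 0.0395, 0.206]
tcp_rot: [-179.7, -0.1, 125.2]
contact_force: [-0.0, -0.1, -0.4]
finger_gap: 0.37
gripper_force: 49.6
t 10.6 tcp [0.4957 0.0395 0.206 ] [-1.797e+02 -1.000e-01  1.252e+02] F [-0.  -0.1 -0.4] gap 0.37 | shift [-224.5  -85.2   16. ] turn 46.1
```

```bash
python3 -m pendant '[[0.2,-14,-5,0,3],[0.2,-38,-15,0,9],[0.2,-68,-26,0,16],[0.2,-98,-37,0,22],[0.2,-128,-49,0,29],[0.2,-158,-60,0,35],[0.2,-188,-71,0,41],[0.2,-213,-81,0,45],[0.2,-224,-85,0,46],[0.2,-224,-85,0,46]]' ; cat > t.py <<'E'
from h import *
for n in("top","side"):
    c=manip.read_camera(n); P=cloud(c); hsv=cv2.cvtColor(c["image"],cv2.COLOR_RGB2HSV); X,Y,Z=P[...,0],P[...,1],P[...,2];H=hsv[...,0]
    m=(H>18)&(H<36)&(hsv[...,1]>110)&(X>.45)&(X<.7)&(Y<-.1)&(Y>-.4)&(c["image"].max(2)>60)
    k,l,st,_=cv2.connectedComponentsWithStats(m.astype(np.uint8)); m=l==1+np.argmax(st[1:,4])
    q=P[m]; print(n,"ruler",m.sum(),q.min(0).round(3),q.max(0).round(3),cv2.minAreaRect(q[:,:2].astype(np.float32)))
    m=(Z>.04)&(Z<.049)&(H>95)&(H<130)&(hsv[...,1]>90)&(X>.45)&(X<.75)&(Y<-.08)&(Y>-.42)
    q=P[m]; print(n,"rim",m.sum(),cv2.minAreaRect(q[:,:2].astype(np.float32)))
go(.5556,-.193,.05,79.1)
E
python3 t.py
```

```text
clock: 11.43
tool_pos: [0.5571, -0.1906, 0.2063]
tcp_rot: [-179.8, -0.0, 79.4]
contact_force: [0.4, 0.2, -0.9]
finger_gap: 0.369
gripper_force: 49.6
top ruler 169 [ 0.536 -0.194  0.212] [ 0.578 -0.164  0.3  ] ((0.5590445399284363, -0.17263910174369812), (0.025340061634778976, 0.044563550502061844), 63.189579010009766)
top rim 165 ((0.5552805662155151, -0.20518450438976288), (0.13699300587177277, 0.11710867285728455), 79.14515686035156)
side ruler 1750 [ 0.519 -0.315 -0.001] [ 0.63  -0.1    0.244] ((0.5782774686813354, -0.20789343118667603), (0.22458212077617645, 0.08238912373781204), 79.35428619384766)
side rim 757 ((0.5489600300788879, -0.24642828106880188), (0.2089596837759018, 0.11911473423242569), 79.02255249023438)
t 11.53 tcp [ 0.5565 -0.1881  0.207 ] [-1.798e+02 -1.000e-01  7.960e+01] F [-0.1 -0.9 -1. ] gap 0.371 | shift [ -5.  -0. 157.] turn 0.5
```

```bash
python3 -m pendant '[[0.2,-2,0,10,0.5],[0.2,-4,0,35,0.5],[0.2,-5,0,65,0.5],[0.2,-5,0,95,0.5],[0.2,-5,0,120,0.5],[0.2,-5,0,140,0.5],[0.2,-5,0,155,0.5],[0.2,-5,0,163,0.5],[0.2,-5,0,168,0.5],[0.2,-5,0,168,0.5]]' ; python3 - <<'E'
from h import *
go(.5556,-.193,.008,79.1)
a=manip.read_camera("top");b=manip.read_camera("side")
im=np.hstack([cv2.resize(a["image"][100:220,330:480],None,fx=3,fy=3),cv2.resize(b["image"][200:384,260:430],(333,360))])
cv2.imwrite("pics/p3.png",im[...,::-1])
E
```

```text
clock: 12.37
tool_pos: [0.5554, -0.1932, 0.0394]
tcp_rot: [-179.9, -0.0, 79.1]
contact_force: [-1.1, 0.4, -0.8]
finger_gap: 0.372
gripper_force: 49.9
t 12.37 tcp [ 0.5554 -0.1932  0.0394] [-179.9   -0.    79.1] F [-1.1  0.4 -0.8] gap 0.372 | shift [ 0.3  0.2 31.4] turn -0.0
```

View pics/p3.png

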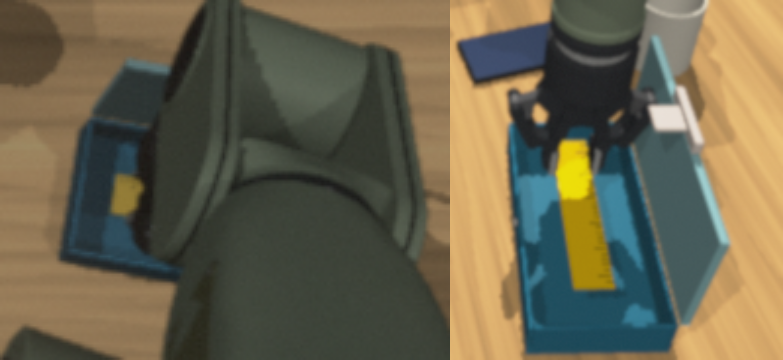

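```bash
python3 -m pendant '[[0.2,0,-3,5,0],[0.2,0,-6,12,0],[0.2,0,-6,18,0],[0.2,0,-6,24,0],[0.2,0,-6,28,0],[0.2,0,-6,28,0],[0.2,0,-6,28,0]]' ; python3 -m pendant '[[0.2,0,0,2,0],[0.2,0,0,4,0],[0.2,0,0,4,0],[0.2,0,0,4,0]]'
```

```text
clock: 13.05
tool_pos: [0.5504, -0.1933, 0.0119]
tcp_rot: [-180.0, -0.0, 79.0]
contact_force: [0.7, 0.6, -0.5]
finger_gap: 0.373
gripper_force: 49.9
clock: 13.38
tool_pos: [0.5504, -0.1933, 0.0083]
tcp_rot: [180.0, -0.0, 79.0]
contact_force: [-0.4, 0.4, -0.5]
finger_gap: 0.373
gripper_force: 49.9
```

```bash
python3 -m pendant '[[0.2,0,0,1,0],[0.2,0,0,2,0],[0.2,0,0,3,0],[0.2,0,0,3,0]]' ; python3 -m pendant '[[0.2,0,0,1,0],[0.2,0,0,2,0],[0.2,0,0,2,0],[0.2,0,0,2,0]]'
```

```text
clock: 13.72
tool_pos: [0.5502, -0.1932, 0.0051]
tcp_rot: [-180.0, -0.0, 79.0]
contact_force: [-0.9, -0.3, -0.3]
finger_gap: 0.375
gripper_force: 49.9
clock: 14.05
tool_pos: [0.5505, -0.1933, 0.0036]
tcp_rot: [180.0, -0.0, 79.0]
contact_force: [-1.8, 0.6, 3.5]
finger_gap: 0.37
gripper_force: 51.6
```

```bash
python3 -m pendant '[[0.5,0,0,-1,0],[0.5,0,0,-1,0],[0.5,0,0,-1,0],[0.5,0,0,-1,0],[0.5,0,0,-1,0],[0.5,0,0,-1,0]]' ; python3 -m pendant '[[0.5,0,0,-4,0],[0.5,0,0,-10,0],[0.5,0,0,-20,0],[0.5,0,0,-40,0],[0.5,0,0,-70,0],[0.5,0,0,-105,0],[0.5,0,0,-140,0],[0.5,0,0,-175,0],[0.5,0,0,-200,0],[0.5,0,0,-200,0]]';  python3 t.py
```

```text
clock: 14.55
tool_pos: [0.5503, -0.1932, 0.0042]
tcp_rot: [-180.0, -0.0, 79.0]
contact_force: [-0.2, 0.0, -0.1]
finger_gap: 0.5
gripper_force: 0.0
clock: 15.38
tool_pos: [0.5533, -0.1944, 0.212]
tcp_rot: [179.2, 0.1, 79.0]
contact_force: [0.6, 0.1, 0.1]
finger_gap: 0.5
gripper_force: 0.0
top ruler 446 [ 0.492 -0.262  0.001] [ 0.57  -0.164  0.299] ((0.5244327187538147, -0.209747314453125), (0.09492587298154831, 0.07728162407875061), 80.54380798339844)
top rim 156 ((0.5576280951499939, -0.19428527355194092), (0.11399023979902267, 0.11819218844175339), 79.8958969116211)
side ruler 1384 [ 0.512 -0.319  0.001] [ 0.573 -0.164  0.009] ((0.5424078106880188, -0.24211092293262482), (0.15401092171669006, 0.034921593964099884), 79.02731323242188)
side rim 842 ((0.5493818521499634, -0.24630962312221527), (0.2093891203403473, 0.11983426660299301), 79.05323791503906)
t 15.48 tcp [ 0.5507 -0.1934  0.2063] [179.8   0.   79. ] F [-0.5  0.6 -0.4] gap 0.501 | shift [  1.3   4.7 156.3] turn -0.1
```

Ruler lies flat on the case floor, centre (0.542,-0.242), z 1–9 mm at its surface. Now the lid.

```bash
cat >> h.py <<'E'
def gocase(cx,z,cy=0.):
    a=np.radians(-10.95); go(.5495+cx*np.cos(a)-cy*np.sin(a),-.245+cx*np.sin(a)+cy*np.cos(a),z,79.05)
E
python3 - <<'E'
from h import *
gocase(.115,.22)
c=manip.read_camera("side"); P=cloud(c)
a=np.radians(-10.95); X=P[...,0]-.5495;Y=P[...,1]+.245
cx=X*np.cos(a)+Y*np.sin(a); cy=-X*np.sin(a)+Y*np.cos(a); Z=P[...,2]
for z in np.arange(.06,.19,.02):
    m=(abs(Z-z)<.004)&(cx>.03)&(cx<.13)&(cy<-.04)&(cy>-.1); print(round(z,2),m.sum(),np.round(np.percentile(cx[m],[5,50,95]),3) if m.any() else "")
m=(cx>.03)&(cx<.13)&(abs(cy)<.03)&(Z>.12)&(Z<.19);print(Z[m].max(),cx[m].min(),cx[m].max())
E
```

```text
t 15.48 tcp [ 0.5507 -0.1934  0.2063] [179.8   0.   79. ] F [-0.5  0.6 -0.4] gap 0.501 | shift [-50.7 123.7 -13.7] turn -0.1
0.06 66 [0.06  0.061 0.062]
0.08 72 [0.061 0.062 0.062]
0.1 78 [0.062 0.063 0.063]
0.12 83 [0.063 0.064 0.064]
0.14 91 [0.064 0.064 0.065]
0.16 127 [0.064 0.065 0.072]
0.18 0 
0.18072904542862378 0.04010652354630363 0.07343508290714286
```

```bash
python3 -m pendant '[[0.2,-5,5,-14,0],[0,-15,20,-14,0],[0,-25,45,-14,0],[0,-35,70,-14,0],[0,-45,95,-14,0],[0,-51,115,-14,0],[0,-51,124,-14,0],[0,-51,124,-14,0]]' 40; python3 -m pendant '[[0,0,0,10,0],[0,0,0,30,0],[0,0,0,50,0],[0,0,0,62,0],[0,0,0,66,0],[0,0,0,66,0]]'; python3 -c "
from h import *
gocase(.098,.1535)"
```

```text
clock: 16.2
tool_pos: [0.6631, -0.2674, 0.2149]
tcp_rot: [-179.8, -0.1, 79.0]
contact_force: [-0.0, -0.8, 0.3]
finger_gap: 0.0
gripper_force: 0.0
clock: 16.7
tool_pos: [0.6611, -0.2664, 0.1506]
tcp_rot: [-179.8, -0.0, 79.0]
contact_force: [-1.3, -0.1, 0.3]
finger_gap: 0.006
gripper_force: 0.0
t 16.7 tcp [ 0.6611 -0.2664  0.1506] [-179.8   -0.    79. ] F [-1.3 -0.1  0.3] gap 0.006 | shift [ -0.2 -15.6  -2.9] turn -0.1
```

```bash
python3 -m pendant '[[0,0,-6,-1,0],[0,0,-14,-2,0],[0,0,-22,-3,0],[0,0,-30,-4,0],[0,0,-38,-4,0],[0,0,-46,-4,0],[0,0,-54,-4,0],[0,0,-60,-3,0],[0,0,-64,-2,0],[0,0,-64,-2,0]]'; python3 -c "
from h import *
gocase(.029,.147)"
```

```text
clock: 17.53
tool_pos: [0.5983, -0.2545, 0.1541]
tcp_rot: [-179.9, -0.0, 79.0]
contact_force: [-0.8, -0.0, -0.1]
finger_gap: -0.002
gripper_force: 0.0
t 17.53 tcp [ 0.5983 -0.2545  0.1541] [-179.9   -0.    79. ] F [-0.8 -0.  -0.1] gap -0.002 | shift [  0.1 -20.8   7.1] turn -0.1
```

```bash
cat > lid.py <<'E'
from h import *
c=manip.read_camera("side"); P=cloud(c)
a=np.radians(-10.95); X=P[...,0]-.5495;Y=P[...,1]+.245
cx=X*np.cos(a)+Y*np.sin(a); cy=-X*np.sin(a)+Y*np.cos(a); Z=P[...,2]
m=(cx>-.09)&(cx<.11)&(cy<-.05)&(cy>-.1)&(Z>.053)&(Z<.19)
q=np.c_[cx[m],Z[m]]; print(m.sum(),"angles",np.percentile(np.arctan2(q[:,1]-.0455,.06-q[:,0]),[10,50,90]).round(3),"max r",np.hypot(q[:,1]-.0455,.06-q[:,0]).max().round(3))
save(c,"lid%d.png"%c["shot"],(230,150,430,384),2.5)
E
python3 lid.py; ls pics
```

```text
309 angles [1.312 1.324 1.365] max r 0.122
crop.png
lid22.png
p3.png
s1.png
s2.png
side0.png
top0.png
```

```bash
python3 -m pendant '[[0,0,-6,1,0],[0,0,-14,4,0],[0,0,-23,7,0],[0,0,-32,12,0],[0,0,-42,18,0],[0,0,-51,24,0],[0,0,-59,32,0],[0,0,-66,40,0],[0,0,-66,40,0]]'; python3 lid.py;  python3 -c "
from h import *
gocase(-.028,.096)"
```

```text
clock: 18.33
tool_pos: [0.5317, -0.2412, 0.1125]
tcp_rot: [-179.7, -0.1, 79.0]
contact_force: [-0.2, 0.1, 0.1]
finger_gap: 0.001
gripper_force: 0.0
1682 angles [0.657 0.706 1.049] max r 0.122
t 18.38 tcp [ 0.5331 -0.2416  0.1133] [-179.8   -0.    79. ] F [ 0.2 -0.9 -0.4] gap 0.001 | shift [ -0.2 -11.2  17.3] turn -0.1
```

```bash
python3 -m pendant '[[0,0,-4,5,0],[0,0,-8,11,0],[0,0,-11,17,0],[0,0,-14,23,0],[0,0,-17,29,0],[0,0,-19,34,0],[0,0,-20,39,0],[0,0,-22,44,0],[0,0,-22,44,0],[0,0,-22,44,0]]'; python3 lid.py; python3 -c "
from h import *
gocase(-.055,.062)"
```

```text
clock: 19.22
tool_pos: [0.5129, -0.2378, 0.0698]
tcp_rot: [-179.9, -0.0, 79.0]
contact_force: [-0.1, 0.4, 1.1]
finger_gap: 0.001
gripper_force: 0.0
2144 angles [0.213 0.266 0.629] max r 0.12
t 19.27 tcp [ 0.5132 -0.2379  0.0702] [-180.   -0.   79.] F [ 0.1 -0.3  0.1] gap -0.001 | shift [ -0.1 -18.    8.2] turn -0.1
```

```bash
python3 -m pendant '[[0,0,0,-8,0],[0,0,-9,-8,0],[0,0,-18,-8,0],[0,0,-18,-3,0],[0,0,-18,1,0],[0,0,-18,4,0],[0,0,-18,6,0],[0,0,-18,6,0],[0,0,-18,6,0]]'; python3 -m pendant '[[0,0,0,1,0],[0,0,0,2,0],[0,0,0,2,0],[0,0,0,2,0]]'
```

```text
clock: 20.02
tool_pos: [0.4957, -0.2346, 0.064]
tcp_rot: [-180.0, -0.0, 79.0]
contact_force: [0.2, -0.0, 0.1]
finger_gap: -0.001
gripper_force: 0.0
clock: 20.35
tool_pos: [0.4957, -0.2346, 0.0624]
tcp_rot: [180.0, 0.0, 79.0]
contact_force: [0.5, -0.7, 0.4]
finger_gap: -0.001
gripper_force: 0.3
```

Near the catch (expected top ~62 mm); press gradually.

```bash
python3 -m pendant '[[0,0,0,0.5,0],[0,0,0,1,0],[0,0,0,1,0],[0,0,0,1,0]]'; python3 -m pendant '[[0,0,0,0.5,0],[0,0,0,1,0],[0,0,0,1,0],[0,0,0,1,0]]'
```

```text
clock: 20.68
tool_pos: [0.4956, -0.2346, 0.0617]
tcp_rot: [180.0, 0.0, 79.0]
contact_force: [-0.6, -0.4, 5.0]
finger_gap: 0.001
gripper_force: 2.2
clock: 21.02
tool_pos: [0.4956, -0.2346, 0.061]
tcp_rot: [180.0, 0.0, 79.0]
contact_force: [-1.1, 0.6, 7.3]
finger_gap: 0.001
gripper_force: 3.6
```

```bash
python3 -m pendant '[[0,0,0,0.5,0],[0,0,0,1,0],[0,0,0,1,0],[0,0,0,1,0]]'
```

```text
clock: 21.35
tool_pos: [0.4955, -0.2346, 0.06]
tcp_rot: [180.0, 0.0, 79.0]
contact_force: [-1.3, 0.0, 7.1]
finger_gap: 0.0
gripper_force: 3.6
```

```bash
python3 -m pendant '[[0,0,0,0.5,0],[0,0,0,1,0],[0,0,0,1.5,0],[0,0,0,1.5,0],[0,0,0,1.5,0]]';python3 -m pendant '[[0,0,0,0.5,0],[0,0,0,1,0],[0,0,0,1.5,0],[0,0,0,1.5,0],[0,0,0,1.5,0]]'
```

```text
clock: 21.77
tool_pos: [0.4952, -0.2345, 0.0576]
tcp_rot: [-180.0, -0.0, 79.0]
contact_force: [-1.2, 0.8, 1.5]
finger_gap: -0.001
gripper_force: 0.9
clock: 22.18
tool_pos: [0.4956, -0.2345, 0.0559]
tcp_rot: [180.0, -0.0, 79.0]
contact_force: [-0.2, -0.3, 0.1]
finger_gap: -0.002
gripper_force: 0.0
```

```bash
python3 -m pendant '[[0,0,0,0.5,0],[0,0,0,1,0],[0,0,0,1.5,0],[0,0,0,1.5,0],[0,0,0,1.5,0]]'
```

```text
clock: 22.6
tool_pos: [0.4955, -0.2345, 0.0547]
tcp_rot: [-180.0, -0.0, 79.0]
contact_force: [-0.2, 0.9, -0.3]
finger_gap: -0.002
gripper_force: 0.0
```

Snapped past; press lightly to confirm it sits at 0 (top at 53.5 mm).

```bash
python3 -m pendant '[[0,0,0,0.7,0],[0,0,0,1.5,0],[0,0,0,2,0],[0,0,0,2,0],[0,0,0,2,0]]'; python3 -m pendant '[[0,0,0,0.5,0],[0,0,0,1,0],[0,0,0,1.5,0],[0,0,0,1.5,0]]'
```

```text
clock: 23.02
tool_pos: [0.4955, -0.2346, 0.0535]
tcp_rot: [180.0, 0.0, 79.0]
contact_force: [-1.4, 1.3, 5.8]
finger_gap: -0.007
gripper_force: 2.7
clock: 23.35
tool_pos: [0.4956, -0.2346, 0.0533]
tcp_rot: [179.9, 0.0, 79.0]
contact_force: [-4.9, 1.3, 14.6]
finger_gap: 0.001
gripper_force: 7.4
```

Solid stop at 53.4 mm: shut. Retreat and check.

```bash
python3 -m pendant '[[0,0,0,-5,0],[0,0,0,-30,0],[0,0,0,-65,0],[0,0,0,-100,0],[0,0,-30,-130,0],[0,0,-60,-140,0],[0,0,-60,-140,0],[0,0,-60,-140,0],[0,0,-60,-140,0]]'; python3 - <<'E'
from h import *
c=manip.read_camera("side"); P=cloud(c); save(c,"end.png",None,1.5)
a=np.radians(-10.95); X=P[...,0]-.5495;Y=P[...,1]+.245
cx=X*np.cos(a)+Y*np.sin(a); cy=-X*np.sin(a)+Y*np.cos(a); Z=P[...,2]
m=(abs(cx)<.055)&(abs(cy)<.095)
print(np.polyfit(cx[m],Z[m],1),np.median(Z[m]))
E
```

```text
clock: 24.1
tool_pos: [0.4369, -0.2232, 0.1911]
tcp_rot: [180.0, -0.0, 79.0]
contact_force: [0.0, -1.1, -0.0]
finger_gap: -0.002
gripper_force: 0.0
[-0.03965944  0.05380014] 0.053057413571565126
```

View pics/end.png

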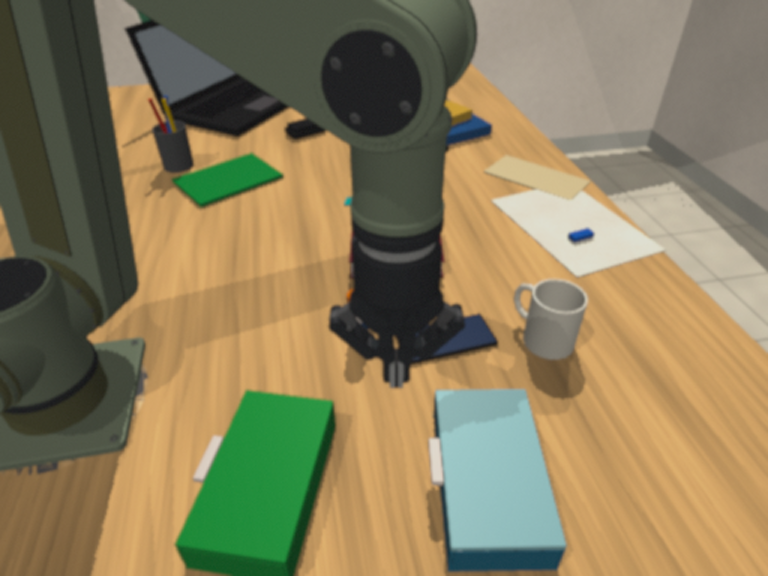

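The picture shows the pale lid shut on the blue case (about 495,470 px), flush all round. The median lid height is 53.1 mm, against 53.5 mm expected when shut. The mug and phone are in place and the arm is clear.

```bash
python3 -c "
from bench import manip
print(manip.job_done())"
```

```text
the job is handed in; nothing more can be done
None
```

I handed the job in: the ruler lies flat in the blue case and the lid is snapped shut; the hand-in gave no verdict, I saw no sign that the phone or mug had moved, and the arm hid the glue stick in the last picture.

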